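# Press the glass standard home in the turbidity rig

## Robot

A 6-joint arm with a two-finger parallel gripper is mounted at the origin on the work surface. World frame = base frame: x ahead of the robot, y to its left, z up, the work surface at z = 0. Lengths are in mm, angles in rad, forces in N, time in s.
With the tool pointing down it reaches from about 275 to 1000 mm from the base axis. Payload 8.4 kg.
Tool frame: the origin (TCP) lies at the very end of the fingers, on their centre line; the grasp point (between the pads) lies 19 mm behind it; z points along the fingers, x is the direction in which the jaws open and shut, and the axes are right-handed (so a half turn about z gives the same grasp; the last joint's range is limited). The gripper opens to 85 mm and grips with 20 to 120 N. Pads are 22 mm wide; open, the fingers measure 114 mm over their backs; the gripper's body (76 mm by 85 mm) begins 54 mm behind the grasp point. The pads swing forward as they close: fully open they stand 13 mm farther back than shut.
Start: joints at [-1.207, 0.353, 1.633, -0, 1.155, -0.002], TCP at [223.559, -583.652, 231.281] pointing down, gripper open.
Joint ranges: [-2.63, 2.63], [-0.92, 2.1], [0.06, 2.66], [-1.3, 4.44], [0, 2.69], [-3.02, 3.02]. Speed limits (rad/s): [2.22, 2.22, 2.79, 3.14, 3.14, 3.14].

## Interface

Orientations are given as [roll, pitch, yaw] about the fixed x, y, z axes, in that order (R = Rz(yaw) Ry(pitch) Rx(roll)).
In Python, from rig import r gives the robot as it stands. The module is installed in compiled form; this text tells all that it offers.
- The arm moves only by the tool apply_moves, never from a script. Its argument "targets" is a list that holds one entry, the list of rows, each a list of 7 numbers: the gripper's target within -1 to 1 (fully open at 1, half-way at 0, shut at -1), then the shift along the tool's x, y, z in cm, then the turn, a rotation vector about the tool's x, y, z in degrees. A call has 1 to 8 rows; each row is the pose to reach, as a shift and turn from the pose measured when the call began, along the tool's axes at that moment; what a row does not reach only later rows make up. A row lasts 1/10 s, in which the tool goes at most 50 mm and 8.59 degrees, less where a joint would pass 70% of its speed; a pose out of reach is approached as far as the arm can. A call with a gripper value outside its range is refused whole. The fingers move at their own pace and stop on an object; "newtons" is the grip in N (left out, the last holds). Time passes only in rows, so rows that repeat a pose let the fingers close. It gives the time, the measured TCP pose, the force and the opening at its end, in the units of the state.
- r.sense(): the state, without advancing time (a new reading comes with each control period).
- r.grab_frame(name): name is "scene" or "side" or "wrist"; returns a dict with "pixels" (480x640x3 uint8, red, green, blue), "fov_y" (degrees; the focal length in pixels is half the picture's height over the tangent of half this angle, whatever the lens; pixels are square), "cx", "cy" (the principal point, pixels), "R" (3x3) and "t" (3): a world point X has camera coordinates R X + t; the wrist camera has in their place "mount" (4x4, takes a point from camera to tool coordinates, whose origin is the TCP and whose axes are the tool frame's). Camera axes: x right, y down, z forward; pixel columns grow to the right and rows downward; lengths in mm; the calibration is good to about 2 mm. A picture is of the moment at which its call begins: read the wrist's pose just before it. There is no depth.
- r.sign_off(): hands the job in, once; it reports no verdict.
The state is a dict: "clock": time; "qpos": joint angles; "qvel": joint speeds; "joint_efforts": joint torques, N m; "eef_pos": TCP position; "tcp_rot": TCP orientation; "contact_force": force on the tool from outside, world axes, zero at the start; "wrist_torque": the same for the moment, N m; "opening": opening from 0.0 (shut) to 1.0 (fully open).
Only numpy, scipy, OpenCV 4.12 (cv2) and the standard library are available. Lean on these libraries where they do the work, as an engineer would, in place of code of your own. Each camera call takes 0.05 s, during which the arm holds its last target. There are 200 camera calls.

## Task

Set up the turbidity rig for a calibration reading: first turn and tip its light panel so that it stands upright and faces straight down the channel. Then stand the square glass standard in the channel, slide it against the sprung sensor until it rests firmly on the two steel stop posts, without ramming it, and finish while still holding it pressed there: do not let go. Leave the beaker, bottle and vial where they are.

Things in the scene. Friction and masses are not known exactly. Their poses are not given: they have to be found in the camera images.
- rig: turbidity rig, fixed: dark steel deck, x -50 to 50, y -140 to 150 mm, top at z = 12 mm. Origin on the bench surface; y runs along the channel from the sensor end (-y) to the light panel end (+y), z up. Behind the stop posts stands a grey sensor housing 52 mm wide, y -132 to -87 mm, top at z = 64 mm
- channel (a point): middle of the floor of the straight open-topped channel (on the deck top, rig x = 0, y = -8 mm), axes as the rig's. Inner width 44 mm; two aluminium walls 6 mm thick and 20 mm high, from rig y = -70 to +35 mm
- stop: the hard stop: two steel posts fixed on the deck at the -y end of the channel, each covering 8 to 18 mm to one side of the channel's middle, 17 mm thick, 52 mm high. Origin on the deck top, in the channel's middle, in the plane of the posts' +y faces (rig y = -70 mm); axes as the rig's
- plunger_tip (a point): centre of the flat 15 mm round black tip of the sprung sensor, which comes out between the posts towards +y, 38 mm above the deck; at rest it stands 15 mm proud of the posts' faces (rig y = -55 mm)
- plunger (a joint): travel of the sprung sensor in m, 0 at rest, growing as it is pressed towards rig -y; it is level with the posts' faces at 0.015. Spring about 3.5 N at rest and 8.8 N at 0.015; it pushes the standard back if that is let go
- swivel (a joint): swivel of the light panel about a vertical axis through rig (0, 110 mm), rad; 0 = faces rig -y, straight down the channel; positive = turned anticlockwise seen from above; range -1 to 1. Stiff (0.2 N m), stays where it is left
- tilt (a joint): tilt of the light panel, rad; 0 = upright, positive = leaning back (top away from the channel, towards rig +y when the swivel is 0), range -0.5 to 0.9. Stiff (0.25 N m), stays where it is left. The tilt axis is level, crosses the swivel axis and lies 57 mm above the bench
- bar (a point): middle of the round steel grip bar (14 mm thick) along the top of the white light panel (110 x 74 x 10 mm), parallel to the tilt axis and 112 mm from it (169 mm above the bench when upright). 90 mm are free between the lugs at its ends, 25 mm below it to the panel. x along the bar, y out of the panel's back, z away from the tilt axis. It can roll between pinching fingers
- standard: the glass standard: loose, solid, clear square glass block with thin black edges, 36 x 36 x 75 mm, about 0.22 kg, standing on the bench on the robot's side of the rig. Origin at the centre of its underside, z up; x and y square to its side faces; any of its four sides may face the sensor
- beaker: bystander: empty glass beaker, 70 mm across, 95 mm high; origin under its centre
- flask: bystander: amber bottle with black cap, 60 mm across, 150 mm high; origin under its centre
- vial: bystander: small round glass vial with white cap, 40 mm across, 60 mm high; origin under its centre

How it is judged:
By the outcome, as a careful person would: the job done as asked, in the order asked, and still so for the second after the job is handed in, while the arm keeps its last pose, push and grip.
It also fails if it takes over 54 s, if anything falls off the work surface, if the arm or the gripper's body presses on something with over 40 N, if the wrist force passes 120 N, or if a joint passes its speed limit or range.

## Working session

There is one attempt and no reset: what is moved stays moved. The work goes in short steps, Python scripts to look and compute and a tool call to move; the robot and the scene stay as the last step left them, time stands still between calls to the robot, and variables do not carry over. Pictures are saved under pics/ and viewed, about 8 in all and at most 12, crops included, and the job is handed in when it is done.

Besides the shell and the picture viewer there is one more tool, called after ">>>" as name([rows], argument=value, ...), one row to a line, values as JSON. apply_moves: Moves the arm, as the interface text tells. Its arguments: {"type":"object","properties":{"targets":{"type":"array"},"newtons":{"type":"number"}},"required":["targets"]}

```bash
mkdir -p pics; ls
python3 - <<'E'
from rig import r
import cv2,pickle
s=r.sense();print(s)
d={}
for n in("scene","side","wrist"):
    f=r.grab_frame(n);d[n]=f;cv2.imwrite(f"pics/{n}0.png",f["pixels"][:,:,::-1]);print(n,{k:v for k,v in f.items() if k!="pixels"})
pickle.dump(d,open("f0.pkl","wb"))
E
```

```text
pics
{'clock': 0.0, 'qpos': array([-1.20739472e+00,  3.53678889e-01,  1.63412759e+00, -1.79216930e-05,
        1.15515209e+00, -2.41722755e-03]), 'qvel': array([ 6.73638605e-04,  1.35801799e-03,  4.58861443e-04,  3.61184364e-04,
       -2.23072554e-03, -9.39204302e-05]), 'joint_efforts': array([ 4.22282437e-04, -6.05250049e+01, -3.42066979e+01, -7.34922719e-05,
        9.25684551e-03,  4.73123620e-06]), 'eef_pos': array([ 223.39325132, -583.22240686,  230.54526024]), 'tcp_rot': array([ 3.14157957e+00,  1.36595202e-03, -1.20497026e+00]), 'contact_force': array([-0.01785081,  0.60915549,  0.37108913]), 'wrist_torque': array([-0.02361884,  0.05293595,  0.01707584]), 'opening': 0.9992650191192741}
scene {'fov_y': 42.60285490222378, 'cx': 321.99013828702806, 'cy': 232.45746888436443, 'R': array([[-0.62711939,  0.77876143, -0.01587141],
       [ 0.45942284,  0.35335503, -0.81490544],
       [-0.62900868, -0.5183347 , -0.57937658]]), 't': array([ 401.38115707, -116.28690659, 1570.92792892])}
side {'fov_y': 49.48394468427547, 'cx': 317.08863251310163, 'cy': 235.76493523495654, 'R': array([[-0.78190676, -0.62332364,  0.00945807],
       [-0.47038718,  0.57996879, -0.66511059],
       [ 0.40909377, -0.52450342, -0.74668497]]), 't': array([ 376.10066831,  349.02411534, 1152.26309397])}
wrist {'fov_y': 71.9323340805673, 'cx': 320.85411576382774, 'cy': 244.59522117863472, 'mount': array([[ 9.99999955e-01,  2.48029957e-04,  1.67892385e-04,
        -1.04443882e+00],
       [-2.89488448e-04,  9.44202543e-01,  3.29365261e-01,
        -8.47072425e+01],
       [-7.68319656e-05, -3.29365294e-01,  9.44202572e-01,
        -1.42929810e+02],
       [ 0.00000000e+00,  0.00000000e+00,  0.00000000e+00,
         1.00000000e+00]])}
```

View pics/scene0.png

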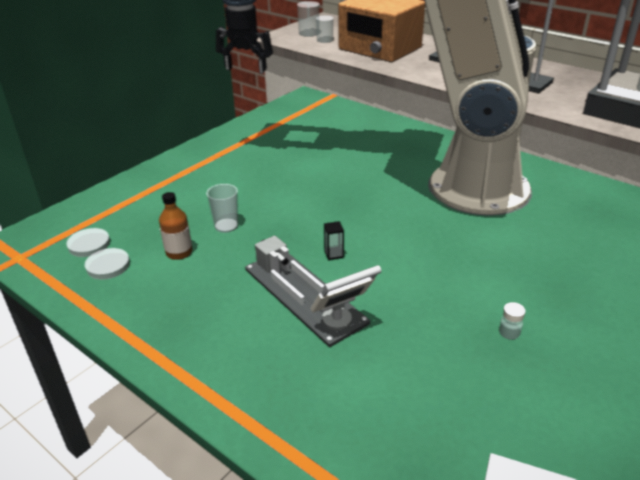

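View pics/side0.png

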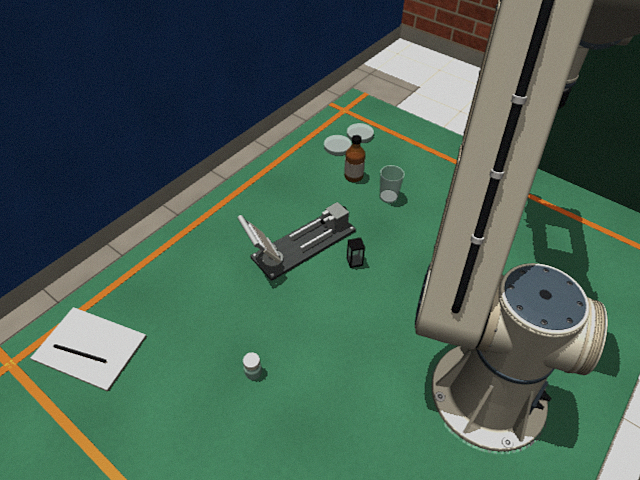

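The scene view shows the rig with deck corners at about (248,268), (330,342) and (368,320), and the standard at (334,241). In the side view the deck corners are at about (272,277), (354,231) and (251,256), and the standard is at (356,252). The panel leans back and is turned in both views.

```bash
cat > h.py <<'E'
import numpy as np,cv2,pickle
from scipy.spatial.transform import Rotation as Ro
def K(f):
    F=240/np.tan(np.radians(f["fov_y"]/2));return np.array([[F,0,f["cx"]],[0,F,f["cy"]],[0,0,1]])
def cam(f,s=None):
    if "mount" not in f: return K(f),f["R"],f["t"]
    T=np.eye(4);T[:3,:3]=Ro.from_euler("xyz",s["tcp_rot"]).as_matrix();T[:3,3]=s["eef_pos"]
    M=np.linalg.inv(T@f["mount"]);return K(f),M[:3,:3],M[:3,3]
def proj(c,X):
    k,R,t=c;p=(k@(R@np.atleast_2d(X).T+t[:,None])).T;return p[:,:2]/p[:,2:]
def atz(c,uv,z):
    k,R,t=c;C=-R.T@t;d=R.T@np.linalg.solve(k,np.array([*uv,1.]));return C+d*(z-C[2])/d[2]
def crop(f,x0,y0,x1,y1,s,name):
    im=cv2.resize(f["pixels"][y0:y1,x0:x1,::-1],None,fx=s,fy=s,interpolation=cv2.INTER_CUBIC)
    for x in range(-(-x0//20)*20,x1,20):cv2.line(im,((x-x0)*s,0),((x-x0)*s,6),(0,0,255),1);cv2.putText(im,str(x),((x-x0)*s+2,16),0,.4,(0,255,255),1)
    for y in range(-(-y0//20)*20,y1,20):cv2.line(im,(0,(y-y0)*s),(6,(y-y0)*s),(0,0,255),1);cv2.putText(im,str(y),(8,(y-y0)*s+4),0,.4,(0,255,255),1)
    cv2.imwrite(f"pics/{name}.png",im)
E
python3 - <<'E'
from h import *
d=pickle.load(open("f0.pkl","rb"));S=cam(d["scene"]);D=cam(d["side"])
for uv in[(248,268),(330,342),(368,320)]:print("scene deck",atz(S,uv,12))
for uv in[(272,277),(354,231),(251,256)]:print("side deck",atz(D,uv,12))
print("std",atz(S,(334,257),0),atz(D,(356,265),0),"vial",atz(D,(253,376),0),"beak",atz(S,(226,226),0),"flask",atz(S,(178,255),0),atz(D,(354,178),0))
crop(d["scene"],235,205,395,350,5,"c1")
E
```

```text
scene deck [ 609.82667731 -224.22593757   12.        ]
scene deck [672.5860334   45.12739102  12.        ]
scene deck [583.39569337  66.23062094  12.        ]
side deck [578.46117049  64.87370764  12.        ]
side deck [ 507.90429672 -199.05895394   12.        ]
side deck [668.9622912   47.77904795  12.        ]
std [ 457.07224477 -113.70692388    0.        ] [ 437.66338051 -112.27024379    0.        ] vial [431.70362624 293.7759213    0.        ] beak [ 518.23366835 -387.62770092    0.        ] flask [ 661.53906856 -390.36028682    0.        ] [ 644.30161818 -389.03334437    0.        ]
```

View pics/c1.png

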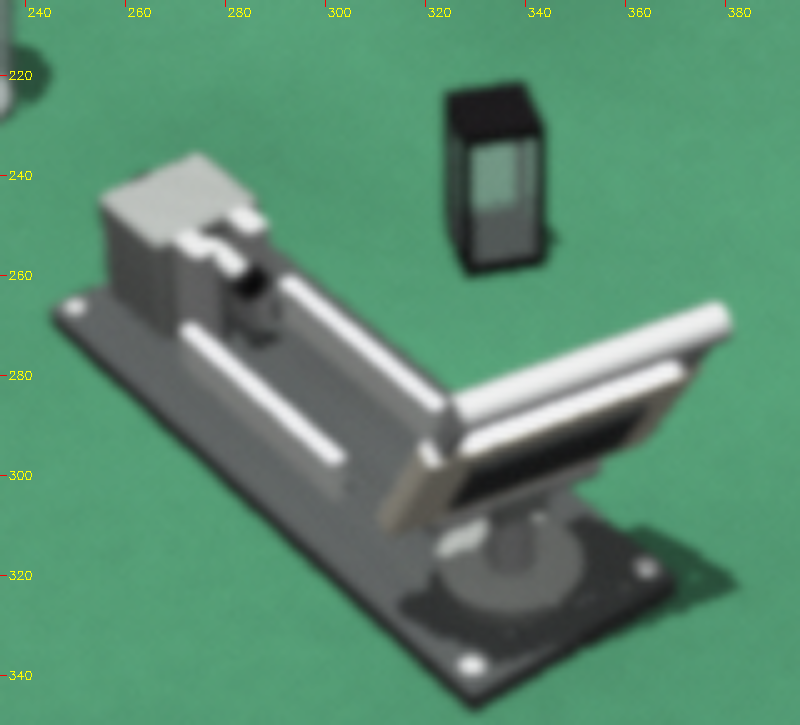

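The crop shows the bar's ends at about (326,285) and (380,268), the panel leaning back and swivelled, and the standard with its base corners near (328,259) and (342,257). Next I move so the wrist camera looks over the rig.

>>> apply_moves([
  [[1,-37.5,-48.3,-2,0,0,-146],[1,-37.5,-48.3,-2,0,0,-146],[1,-37.5,-48.3,-2,0,0,-146],[1,-37.5,-48.3,-2,0,0,-146],[1,-37.5,-48.3,-2,0,0,-146],[1,-37.5,-48.3,-2,0,0,-146],[1,-37.5,-48.3,-2,0,0,-146],[1,-37.5,-48.3,-2,0,0,-146]],
])

```text
clock: 0.95
eef_pos: [431.2, -239.8, 244.4]
tcp_rot: [-3.141, -0.0, 0.001]
contact_force: [0.5, -0.2, 1.1]
opening: 1.002
```

```bash
cat >> h.py <<'E'
def rig(): 
    from rig import r
    return r
def goto(pos,R):
    "row (cm, deg) from present pose to world pos, rotation R"
    s=rig().sense();Rc=Ro.from_euler("xyz",s["tcp_rot"])
    d=Rc.inv().apply(np.array(pos)-s["eef_pos"])/10;w=(Rc.inv()*Ro.from_matrix(R)).as_rotvec(degrees=True)
    print("row",np.round(d,2),np.round(w,1),"|now",np.round(s["eef_pos"],1),np.round(s["tcp_rot"],3),"t",round(s["clock"],2),"F",np.round(s["contact_force"],1),"op",round(s["opening"],3))
def down(yaw): return Ro.from_euler("xyz",[np.pi,0,yaw]).as_matrix()
E
python3 -c "
from h import *
goto([540,-60,250],down(np.radians(77)));print(rig().sense()['qpos'])"
```

```text
row [ 10.9  -17.97  -0.55] [ -0.   -0.  -76.9] |now [ 431.2 -239.8  244.4] [-3.141e+00 -0.000e+00  1.000e-03] t 0.95 F [ 0.5 -0.2  1.1] op 1.002
[-5.10959355e-01  1.32769487e-01  1.89366475e+00  6.97507714e-04
  1.11507872e+00 -5.12229855e-01]
```

>>> apply_moves([
  [[1,10.9,-18,-0.5,0,0,-77],[1,10.9,-18,-0.5,0,0,-77],[1,10.9,-18,-0.5,0,0,-77],[1,10.9,-18,-0.5,0,0,-77],[1,10.9,-18,-0.5,0,0,-77],[1,10.9,-18,-0.5,0,0,-77],[1,10.9,-18,-0.5,0,0,-77],[1,10.9,-18,-0.5,0,0,-77]],
])

```text
clock: 1.75
eef_pos: [539.9, -59.3, 249.2]
tcp_rot: [-3.141, -0.0, 1.202]
contact_force: [-0.5, -0.2, 0.3]
opening: 1.0
```

>>> apply_moves([
  [[1,0,0,0,0,0,-8],[1,0,0,0,0,0,-8],[1,0,0,0,0,0,-8]],
])

```text
clock: 2.05
eef_pos: [539.8, -59.3, 249.1]
tcp_rot: [-3.141, -0.0, 1.337]
contact_force: [-0.2, -0.3, 0.0]
opening: 1.003
```

```bash
python3 -c "
from h import *
r=rig();s=r.sense();f=r.grab_frame('wrist');pickle.dump((s,f),open('w1.pkl','wb'));print(s['eef_pos'],s['tcp_rot'],s['qvel'])
im=cv2.resize(f['pixels'][:,:,::-1],(800,600),interpolation=cv2.INTER_CUBIC)
cv2.imwrite('pics/w1.png',im)"
```

```text
[539.77213379 -59.26599581 249.050432  ] [-3.14090326e+00 -4.26198809e-04  1.33717869e+00] [-1.01763443e-03 -3.39745912e-04  7.64203030e-05  1.23287514e-03
 -7.56025490e-04  4.13317403e-03]
```

View pics/w1.png

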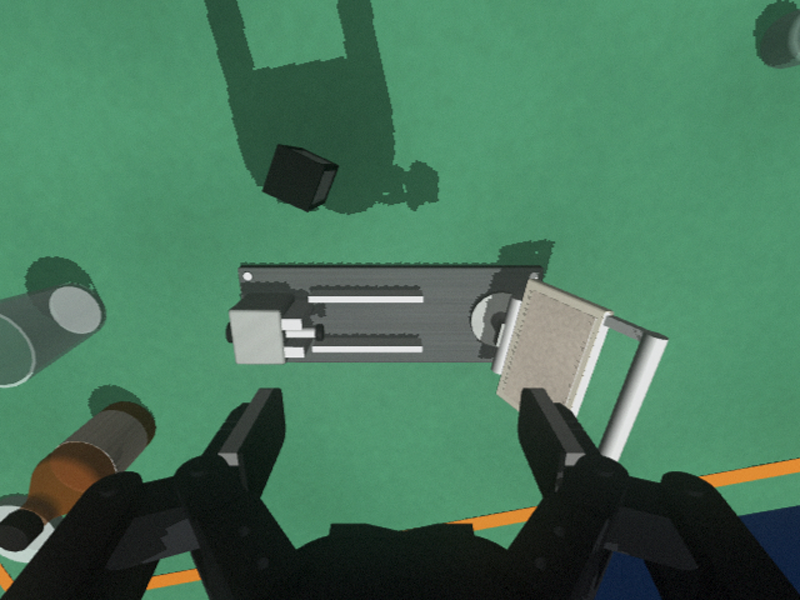

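The wrist view shows deck corners at (240,266) and (542,265), wall tops along y≈299 and y≈349 in the picture, the panel at (500-610,280-410), the bar from (655,335) down to about (610,455), and the standard at (300,178). I zoom in for exact picks.

```bash
python3 -c "
from h import *
s,f=pickle.load(open('w1.pkl','rb'))
crop(f,382,205,540,375,5,'B');crop(f,205,108,275,178,5,'A');crop(f,178,205,248,305,5,'C')
rd=lambda n:cv2.imread(f'pics/{n}.png')
o=np.zeros((850,1140,3),np.uint8);b=rd('B');o[:850,:790]=b;o[:350,790:]=rd('A');o[350:,790:]=rd('C')
cv2.imwrite('pics/w1z.png',cv2.resize(o,(800,596),interpolation=cv2.INTER_AREA))"
```

```text
(no output)
```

View pics/w1z.png

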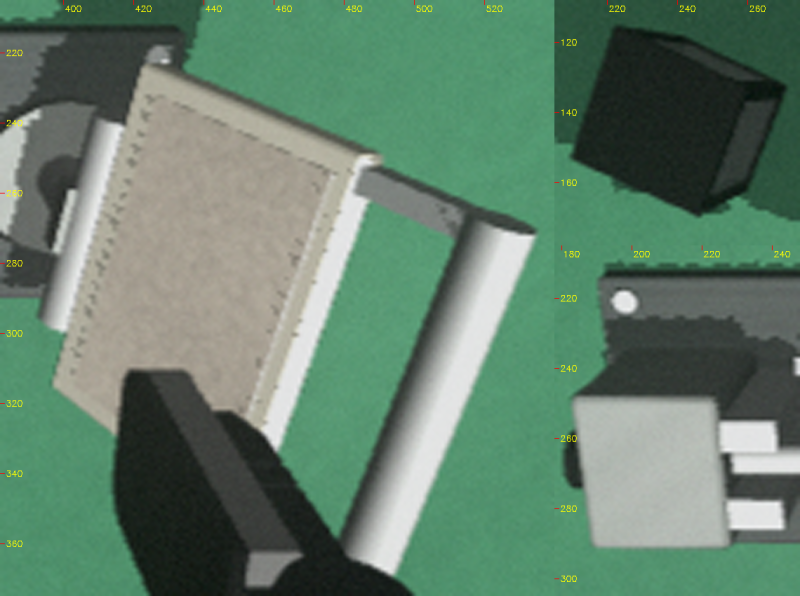

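The zoom gives, in native pixels, panel corners (423.9,223.5), (490.3,249.7) and (396.8,314.7), and the bar end at (525,268) with its centre line through (488,363). It also gives the standard's top corners (222,116), (210,153), (246.5,169), (260,132) and the housing top corners.

```bash
cat > fit1.py <<'E'
from h import *
from scipy.optimize import least_squares
s,f=pickle.load(open('w1.pkl','rb'));d=pickle.load(open("f0.pkl","rb"))
W=cam(f,s);S=cam(d["scene"]);D=cam(d["side"])
Rz=lambda a:Ro.from_euler("z",a);
rigpts=[(-50,-140,12,191.3,214.5),(-50,150,12,434.2,215.3),(-26,-132,64,183.3,248.4),(-26,-87,64,224.1,248.4),(26,-87,64,227.5,290.9),(26,-132,64,189.3,290.9),
(-28,-70,32,246.4,236.8),(-28,35,32,338.4,236.8),(-22,35,32,338.4,241.6),(22,35,32,338.4,276.8),(28,35,32,338.4,281.6),(22,-70,32,249.6,276.8)]
rp=np.array(rigpts)
def w(p,X): return Rz(p[2]).apply(X)+[p[0],p[1],0]
res=lambda p:(proj(W,w(p,rp[:,:3]))-rp[:,3:]).ravel()
p=least_squares(res,[591,-83,-.22],loss="soft_l1").x
print("rig",p[:2],np.degrees(p[2]),"\n",np.round(res(p).reshape(-1,2),1).tolist())
for c,q in((S,[(610,0)]),):pass
print("scene deck pred",np.round(proj(S,w(p,np.array([(50,-140,12),(50,150,12),(-50,150,12)]))),1).tolist(),"seen 248,268 330,342 368,320")
print("side deck pred",np.round(proj(D,w(p,np.array([(-50,150,12),(-50,-140,12),(50,150,12)]))),1).tolist(),"seen 272,277 354,231 251,256")
def panel(sw,ti,X): # panel frame: origin tilt axis
    return Ro.from_euler("zx",[0,0]).apply(Rz(sw).apply(Ro.from_euler("x",-ti).apply(X)))+[0,110,57]
def rb(q):
    sw,ti,zt,h=q[:4]
    P=w(p,panel(sw,ti,np.array([(-55,-5,zt-74),(-55,-5,zt),(55,-5,zt-74),(-h,0,112)])))
    e=(proj(W,P)-[(423.9,223.5),(490.3,249.7),(396.8,314.7),(525.1,268.0)]).ravel()
    L=proj(W,w(p,panel(sw,ti,np.array([(-45,0,112),(45,0,112)]))));n=np.array([-(L[1]-L[0])[1],(L[1]-L[0])[0]]);n/=np.linalg.norm(n)
    return np.r_[e,(np.array((488.0,363.4))-L[0])@n]
b=least_squares(rb,[-.35,.7,85,55]);q=b.x
print("swivel,tilt,ztop,halfbar",q,np.round(b.fun,1))
B=lambda sw,ti,X:w(p,panel(sw,ti,np.atleast_2d(X)))
print("bar ends scene",np.round(proj(S,B(q[0],q[1],[(-q[3],0,112),(q[3],0,112)])),1).tolist(),"seen 379,269 327,287; side",np.round(proj(D,B(q[0],q[1],[(-q[3],0,112),(q[3],0,112)])),1).tolist(),"seen 281,262/241,217")
print("bar",B(q[0],q[1],(0,0,112)),"upright",B(0,0,(0,0,112)))
sp=np.array([(-18,-18,75,246.5,169.3),(-18,18,75,210.,152.7)])
pts=np.array([(222.3,115.7),(210,152.7),(246.5,169.3),(259.9,131.7),(243.6,118.8),(270.1,132.8),(259.3,162.1)])
def rs(u):
    X=np.array([(-18,-18,75),(-18,18,75),(18,18,75),(18,-18,75),(-18,-18,0),(18,-18,0),(18,18,0)])
    return (proj(W,Rz(u[2]).apply(X)+[u[0],u[1],0])-pts).ravel()
best=min((least_squares(rs,[447,-113,a]) for a in np.arange(0,6.3,.4)),key=lambda o:o.cost)
print("std",best.x,np.degrees(best.x[2])%90,np.round(best.fun,1))
pickle.dump((p,q,best.x),open("est.pkl","wb"))
E
python3 fit1.py
```

```text
rig [592.97450601 -86.17503578] -13.501096499284788 
 [[-1.6, -0.7], [1.7, -1.0], [-1.6, -0.6], [0.4, -0.5], [1.3, 1.3], [-1.2, 1.3], [0.5, 0.1], [0.4, 0.3], [0.3, 0.5], [-0.4, 0.2], [-0.5, 0.0], [0.3, 0.0]]
scene deck pred [[245.0, 266.0], [329.9, 344.0], [371.5, 320.0]] seen 248,268 330,342 368,320
side deck pred [[270.1, 278.4], [355.3, 228.0], [248.9, 254.7]] seen 272,277 354,231 251,256
swivel,tilt,ztop,halfbar [-0.16547345  0.54112982 82.16804404 51.52998835] [-0.4 -0.4 -0.9  0.6  0.6  1.5  1.   0.4 -0.3]
bar ends scene [[380.0, 270.2], [327.4, 289.4]] seen 379,269 327,287; side [[255.6, 245.3], [238.7, 217.4]] seen 281,262/241,217
bar [[641.18083718  73.89774899 152.99825227]] upright [[618.65554299  20.78516401 169.        ]]
std [ 449.02120378 -113.11644967    5.68165447] 55.53482205919448 [  4.   -1.8  54.7 -23.4   6.4  -2.1 -44.2  21.2   1.   -1.7 -34.6  15.8
   6.3  -1.8]
```

```bash
sed -i 's/X=np.array(\[(-18,-18,75).*/X=np.array([(-18,-18,75),(18,-18,75),(18,18,75),(-18,18,75),(-18,-18,0),(-18,18,0),(18,18,0)])/' fit1.py
cat >> fit1.py <<'E'
# grasp: tool z=-panel z, tool y=+panel x, tool x=panel y ; grasp point (0,0,19 behind tcp) at bar
def barpose(sw,ti,dz=19,lift=0):
    R=(Rz(p[2])*Rz(sw)*Ro.from_euler("x",-ti)).as_matrix()
    T=np.c_[R[:,1],R[:,0],-R[:,2]]
    return B(sw,ti,(0,0,112))[0]+T[:,2]*(dz-lift),T
if __name__=="__main__":
    print(np.linalg.det(barpose(0,0)[1]))
    for lift in(80,0):P,T=barpose(q[0],q[1],15,lift);print(lift,P,Ro.from_matrix(T).as_euler("xyz",degrees=True));goto(P,T)
E
python3 fit1.py|tail -9
```

```text
swivel,tilt,ztop,halfbar [-0.16547345  0.54112982 82.16804404 51.52998835] [-0.4 -0.4 -0.9  0.6  0.6  1.5  1.   0.4 -0.3]
bar ends scene [[380.0, 270.2], [327.4, 289.4]] seen 379,269 327,287; side [[255.6, 245.3], [238.7, 217.4]] seen 281,262/241,217
bar [[641.18083718  73.89774899 152.99825227]] upright [[618.65554299  20.78516401 169.        ]]
std [ 449.40942445 -118.32395833   -0.66318092] 52.0025323770359 [ 0.2 -0.6 -0.3  0.3 -0.3  0.2  0.2  1.1 -2.1 -0.8  1.6 -0.5  0.8  0.2]
1.0000000000000004
80 [654.25355255 104.72201707 208.71152367] [180.          31.00445492  67.01797344]
row [18.6   7.35  4.04] [  2.6 -31.    9.4] |now [539.8 -59.3 249.1] [-3.141 -0.     1.337] t 2.1 F [ 0.5  0.3 -0.1] op 0.999
0 [638.16405671  66.78445636 140.14134348] [180.          31.00445492  67.01797344]
row [14.54  6.66 10.9 ] [  2.6 -31.    9.4] |now [539.8 -59.3 249.1] [-3.141 -0.     1.337] t 2.1 F [ 0.5  0.3 -0.1] op 0.999
```

>>> apply_moves([
  [[1,18.6,7.4,4.0,2.6,-31,9.4],[1,18.6,7.4,4.0,2.6,-31,9.4],[1,18.6,7.4,4.0,2.6,-31,9.4],[1,18.6,7.4,4.0,2.6,-31,9.4],[1,18.6,7.4,4.0,2.6,-31,9.4],[1,18.6,7.4,4.0,2.6,-31,9.4],[1,18.6,7.4,4.0,2.6,-31,9.4]],
])

```text
clock: 2.8
eef_pos: [654.6, 103.8, 209.6]
tcp_rot: [3.141, 0.542, 1.168]
contact_force: [0.5, -0.7, 0.2]
opening: 1.001
```

```bash
python3 fit1.py|tail -3; python3 -c "
from h import *
r=rig();s=r.sense();f=r.grab_frame('wrist');pickle.dump((s,f),open('w2.pkl','wb'));print(s['qpos'])
from fit1 import *
W=cam(f,s)
im=cv2.resize(f['pixels'][:,:,::-1],(800,600),interpolation=cv2.INTER_CUBIC).copy()
for X in B(q[0],q[1],[(-45,0,112),(0,0,112),(45,0,112),(-55,-5,80),(-55,-5,6)]):
  u=proj(W,X)[0]*1.25;cv2.drawMarker(im,(int(u[0]),int(u[1])),(0,0,255),0,14,2)
cv2.imwrite('pics/w2.png',im)"
```

```text
row [ 0.11 -0.07  0.04] [-0.   0.  -0.1] |now [654.6 103.8 209.6] [3.141 0.542 1.168] t 2.8 F [ 0.5 -0.7  0.2] op 1.001
0 [638.16405671  66.78445636 140.14134348] [180.          31.00445492  67.01797344]
row [ 0.11 -0.06  8.04] [-0.   0.  -0.1] |now [654.6 103.8 209.6] [3.141 0.542 1.168] t 2.8 F [ 0.5 -0.7  0.2] op 1.001
[ 0.35076464  0.63920392  1.33239941 -0.38575011  1.56109023 -0.73598048]
rig [592.97450601 -86.17503578] -13.501096499284788 
 [[-1.6, -0.7], [1.7, -1.0], [-1.6, -0.6], [0.4, -0.5], [1.3, 1.3], [-1.2, 1.3], [0.5, 0.1], [0.4, 0.3], [0.3, 0.5], [-0.4, 0.2], [-0.5, 0.0], [0.3, 0.0]]
scene deck pred [[245.0, 266.0], [329.9, 344.0], [371.5, 320.0]] seen 248,268 330,342 368,320
side deck pred [[270.1, 278.4], [355.3, 228.0], [248.9, 254.7]] seen 272,277 354,231 251,256
swivel,tilt,ztop,halfbar [-0.16547345  0.54112982 82.16804404 51.52998835] [-0.4 -0.4 -0.9  0.6  0.6  1.5  1.   0.4 -0.3]
bar ends scene [[380.0, 270.2], [327.4, 289.4]] seen 379,269 327,287; side [[255.6, 245.3], [238.7, 217.4]] seen 281,262/241,217
bar [[641.18083718  73.89774899 152.99825227]] upright [[618.65554299  20.78516401 169.        ]]
std [ 449.40942445 -118.32395833   -0.66318092] 52.0025323770359 [ 0.2 -0.6 -0.3  0.3 -0.3  0.2  0.2  1.1 -2.1 -0.8  1.6 -0.5  0.8  0.2]
```

View pics/w2.png

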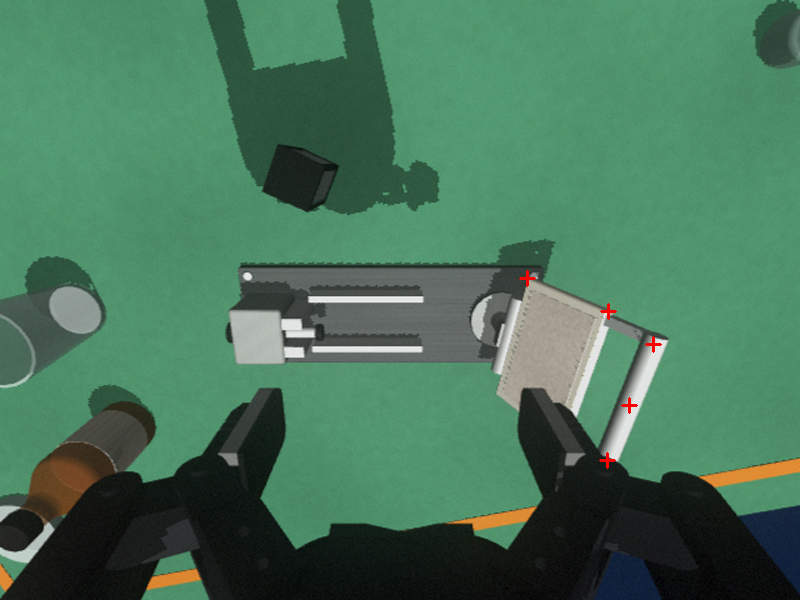

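The picture is w1 drawn again, because my import overwrote the frame. It still confirms that the fitted bar and panel marks sit on the bar, (653,344) to (607,460). Approach and grip.

>>> apply_moves([
  [[1,0.1,-0.1,3,0,0,0],[1,0.1,-0.1,5.5,0,0,0],[1,0.1,-0.1,7,0,0,0],[1,0.1,-0.1,8,0,0,0],[1,0.1,-0.1,8,0,0,0]],
])

```text
clock: 3.35
eef_pos: [637.4, 65.0, 142.2]
tcp_rot: [3.14, 0.54, 1.164]
contact_force: [0.2, 0.5, -0.3]
opening: 0.999
```

>>> apply_moves([
  [[-1,0,0,0,0,0,0],[-1,0,0,0,0,0,0],[-1,0,0,0,0,0,0],[-1,0,0,0,0,0,0],[-1,0,0,0,0,0,0],[-1,0,0,0,0,0,0],[-1,0,0,0,0,0,0],[-1,0,0,0,0,0,0]],
], newtons=40)

```text
clock: 4.15
eef_pos: [637.6, 65.2, 142.4]
tcp_rot: [3.139, 0.54, 1.164]
contact_force: [-0.2, 2.3, 3.2]
opening: 0.143
```

```bash
cat > look.py <<'E'
import sys
import fit1
from h import *
r=rig();s=r.sense();f=r.grab_frame('wrist');n=sys.argv[1];pickle.dump((s,f),open(n+'.pkl','wb'))
im=cv2.resize(f['pixels'][:,:,::-1],(800,600),interpolation=cv2.INTER_CUBIC)
cv2.imwrite(f'pics/{n}.png',im)
g=r.grab_frame('scene');pickle.dump(g,open(n+'s.pkl','wb'))
E
python3 look.py w3 >/dev/null; python3 fit1.py|tail -1
```

```text
row [ 0.26 -0.01  0.11] [-0.  -0.1 -0.3] |now [637.6  65.2 142.4] [3.139 0.54  1.164] t 4.25 F [0.1 2.1 4.2] op 0.146
```

View pics/w3.png

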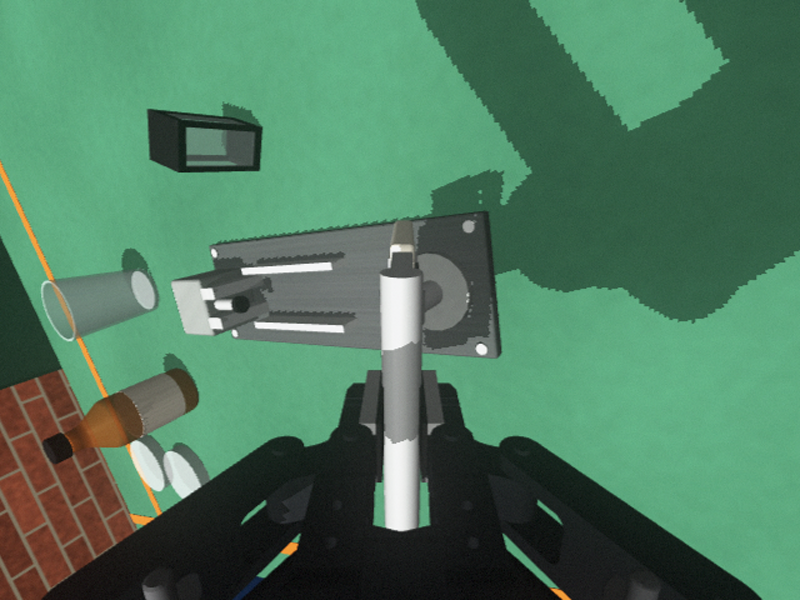

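The bar is held squarely between the pads, with the bar centre line at x≈401 in the picture and opening 0.14. Next I compute arc waypoints to upright and straight.

```bash
python3 - <<'E' | tail -8
from fit1 import *
for k in range(1,9):
    a=1-k/8;P,T=barpose(q[0]*a,q[1]*a,14);goto(P,T)
E
```

```text
row [-0.4  -0.1   0.03] [-0.6  3.8 -1.3] |now [637.6  65.2 142.4] [3.139 0.54  1.164] t 4.25 F [0.1 2.1 4.2] op 0.146
row [-1.06 -0.17  0.1 ] [-1.1  7.7 -2.4] |now [637.6  65.2 142.4] [3.139 0.54  1.164] t 4.25 F [0.1 2.1 4.2] op 0.146
row [-1.72 -0.21  0.21] [-1.5 11.6 -3.5] |now [637.6  65.2 142.4] [3.139 0.54  1.164] t 4.25 F [0.1 2.1 4.2] op 0.146
row [-2.37 -0.22  0.37] [-1.9 15.4 -4.6] |now [637.6  65.2 142.4] [3.139 0.54  1.164] t 4.25 F [0.1 2.1 4.2] op 0.146
row [-3.   -0.2   0.57] [-2.1 19.3 -5.8] |now [637.6  65.2 142.4] [3.139 0.54  1.164] t 4.25 F [0.1 2.1 4.2] op 0.146
row [-3.62 -0.16  0.81] [-2.3 23.2 -7. ] |now [637.6  65.2 142.4] [3.139 0.54  1.164] t 4.25 F [0.1 2.1 4.2] op 0.146
row [-4.22 -0.09  1.09] [-2.5 27.  -8.3] |now [637.6  65.2 142.4] [3.139 0.54  1.164] t 4.25 F [0.1 2.1 4.2] op 0.146
row [-4.79  0.01  1.41] [-2.5 30.9 -9.5] |now [637.6  65.2 142.4] [3.139 0.54  1.164] t 4.25 F [0.1 2.1 4.2] op 0.146
```

>>> apply_moves([
  [[-1,-0.4,-0.1,0.03,-0.6,3.8,-1.3],[-1,-1.06,-0.17,0.1,-1.1,7.7,-2.4],[-1,-1.72,-0.21,0.21,-1.5,11.6,-3.5],[-1,-2.37,-0.22,0.37,-1.9,15.4,-4.6],[-1,-3.0,-0.2,0.57,-2.1,19.3,-5.8],[-1,-3.62,-0.16,0.81,-2.3,23.2,-7.0],[-1,-4.22,-0.09,1.09,-2.5,27.0,-8.3],[-1,-4.8,0,1.4,-2.5,30.9,-9.5]],
])

```text
clock: 5.05
eef_pos: [618.5, 20.6, 155.8]
tcp_rot: [3.141, -0.003, 1.335]
contact_force: [-0.9, 0.9, -1.2]
opening: 0.145
```

```bash
python3 look.py w4 >/dev/null; python3 - <<'E' | tail -3
from fit1 import *
goto(*barpose(0,0,14))
E
```

```text
bar [[641.18083718  73.89774899 152.99825227]] upright [[618.65554299  20.78516401 169.        ]]
std [ 449.40942445 -118.32395833   -0.66318092] 52.0025323770359 [ 0.2 -0.6 -0.3  0.3 -0.3  0.2  0.2  1.1 -2.1 -0.8  1.6 -0.5  0.8  0.2]
row [0.2  0.01 0.07] [ 0.  -0.1 -0.2] |now [618.1  18.9 155.7] [ 3.141e+00 -2.000e-03  1.332e+00] t 5.15 F [-1.8 -0.   7.2] op 0.145
```

View pics/w4.png

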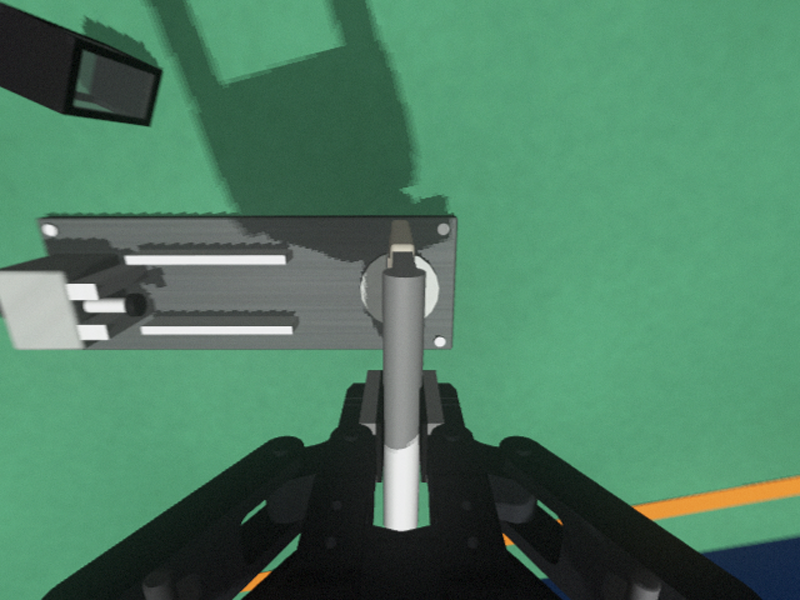

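The panel now stands upright under the tool, seen edge-on at (401,245), with the deck edges parallel to the picture's axes. I check tilt and swivel from subpixel edges.

```bash
python3 - <<'E' | tail -8
from fit1 import *
s4,f4=pickle.load(open('w4.pkl','rb'));c=cam(f4,s4)
im=cv2.GaussianBlur(f4["pixels"],(0,0),.7).astype(float)
g=im[:,:,1];b=im[:,:,2]
def edge(arr,lo,hi,sign):
    d=sign*np.diff(arr[lo:hi]);k=int(np.argmax(d));y0,y1,y2=d[max(k-1,0)],d[k],d[min(k+1,len(d)-1)]
    o=(y0-y2)/(2*(y0-2*y1+y2)+1e-9);return lo+k+.5+o
E=[]  # (kind, point uv): line constraints rig coord
rows=range(190,272,4);cols=list(range(60,160,8))
for v in rows:E.append((1,150,12,edge(g[v],352,376,1),v))        # deck +y end, y=150
for u in range(150,228,6):E.append((0,-28,32,u,edge(g[:,u],195,210,1)));E.append((0,28,32,u,edge(g[:,u],260,272,-1)))
for u in range(120,280,10):E.append((0,50,12,u,edge(g[:,u],270,288,1)))
for v in(206,208,):E.append((1,35,32,edge(g[v],222,236,-1),v))
for v in(262,264):E.append((1,35,32,edge(g[v],228,242,-1),v))
E=np.array(E)
def rr(p):
    o=[]
    for k,val,z,u,v in E:
        X=Rz(-p[2]).apply(atz(c,(u,v),z)-[p[0],p[1],0]);o.append(X[int(k)]-val)
    return np.array(o)
m=least_squares(rr,p,loss="soft_l1",f_scale=.5);P4=m.x
for k in sorted(set(map(tuple,E[:,:3]))):
    i=[tuple(e[:3])==k for e in E];x=rr(P4)[i];print(k,"mean",x.mean().round(2),"sd",x.std().round(2))
print("rig4",P4[:2],np.degrees(P4[2]))
Rt=Ro.from_euler("xyz",s4["tcp_rot"]).as_matrix()
bar=s4["eef_pos"]-14*Rt[:,2];print("bar in rig",Rz(-P4[2]).apply(bar-[P4[0],P4[1],0]),"tool x in rig deg",np.degrees(np.arctan2(Rt[1,0],Rt[0,0])-P4[2])-90)
E
```

```text
std [ 449.40942445 -118.32395833   -0.66318092] 52.0025323770359 [ 0.2 -0.6 -0.3  0.3 -0.3  0.2  0.2  1.1 -2.1 -0.8  1.6 -0.5  0.8  0.2]
(np.float64(0.0), np.float64(-28.0), np.float64(32.0)) mean 0.12 sd 0.04
(np.float64(0.0), np.float64(28.0), np.float64(32.0)) mean 0.29 sd 0.04
(np.float64(0.0), np.float64(50.0), np.float64(12.0)) mean -0.38 sd 0.08
(np.float64(1.0), np.float64(35.0), np.float64(32.0)) mean -0.04 sd 0.07
(np.float64(1.0), np.float64(150.0), np.float64(12.0)) mean 0.01 sd 0.11
rig4 [592.40545838 -86.31689972] -13.43961660163085
bar in rig [  0.528782   110.01422492 169.76862754] tool x in rig deg -0.05528665800579802
```

The refined rig pose is (592.4,-86.3) at -13.44°. The bar is at rig y=110.0 and the swivel error is 0.05°, so the panel is set. Release and lift.

>>> apply_moves([
  [[1,0,0,0,0,0,0],[1,0,0,0,0,0,0],[1,0,0,0,0,0,0],[1,0,0,0,0,0,0],[1,0,0,0,0,0,0],[1,0,0,0,0,0,0],[1,0,0,-3,0,0,0],[1,0,0,-7,0,0,0]],
])

```text
clock: 5.95
eef_pos: [616.5, 18.8, 224.3]
tcp_rot: [-3.137, -0.001, 1.332]
contact_force: [0.1, 1.2, 0.2]
opening: 0.997
```

>>> apply_moves([
  [[1,0,0,-3,0,0,0],[1,0,0,-3,0,0,0]],
])

```text
clock: 6.15
eef_pos: [619.0, 18.9, 259.1]
tcp_rot: [3.139, -0.002, 1.332]
contact_force: [-0.1, -0.2, -0.3]
opening: 0.994
```

```bash
python3 look.py w5 >/dev/null; python3 - <<'E' | tail -2
from fit1 import *
goto([449.4,-118.3,180],down(np.radians(52-90)))
E
python3 -c "
from h import *
crop(pickle.load(open('w5s.pkl','rb')),250,210,400,350,5,'s5')
"
```

```text
std [ 449.40942445 -118.32395833   -0.66318092] 52.0025323770359 [ 0.2 -0.6 -0.3  0.3 -0.3  0.2  0.2  1.1 -2.1 -0.8  1.6 -0.5  0.8  0.2]
row [-17.29 -13.01   7.5 ] [-2.000e-01  1.000e-01  1.143e+02] |now [616.8  18.8 254.7] [-3.138e+00 -1.000e-03  1.332e+00] t 6.25 F [-0.1  0.2 -1. ] op 1.002
```

View pics/w5.png

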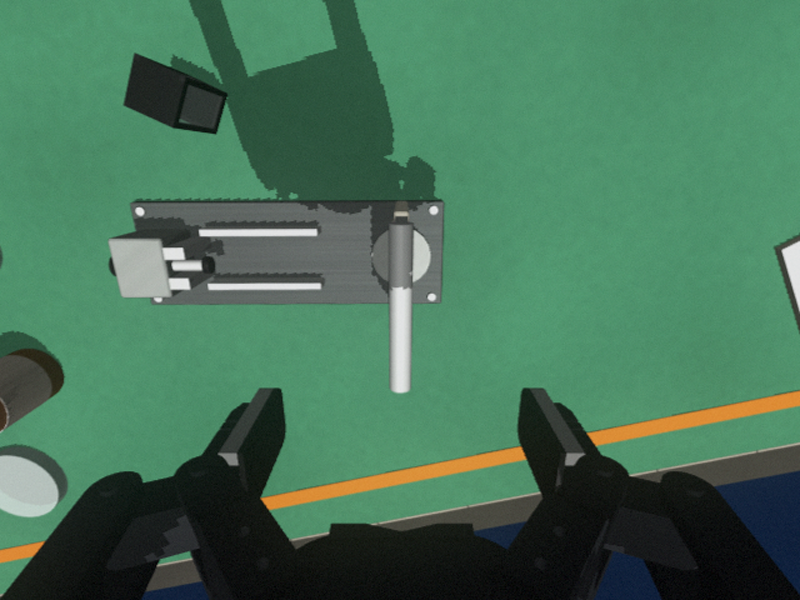

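The view shows the bar still vertical at u≈401 from (400,222) to (400,392), with the panel edge-on beneath it. The standard is at (175,95), untouched. I move above the standard.

>>> apply_moves([
  [[1,-17.3,-13,7,0,0,114],[1,-17.3,-13,7,0,0,114],[1,-17.3,-13,7,0,0,114],[1,-17.3,-13,7,0,0,114],[1,-17.3,-13,7,0,0,114],[1,-17.3,-13,7,0,0,114],[1,-17.3,-13,7,0,0,114],[1,-17.3,-13,7,0,0,114]],
])

```text
clock: 7.05
eef_pos: [448.1, -118.4, 183.5]
tcp_rot: [-3.138, 0.006, 0.125]
contact_force: [-0.1, 0.5, 0.0]
opening: 0.995
```

```bash
python3 - <<'E' | tail -3
from fit1 import *
s5,f5=pickle.load(open('w5.pkl','rb'));c=cam(f5,s5)
p5=np.array([(137,54),(124,103),(174,126),(188,74),(227,93),(216,133)])/1.25
X=np.array([(-18,-18,75),(18,-18,75),(18,18,75),(-18,18,75),(-18,18,0),(18,18,0)])
r5=lambda u:(proj(c,Rz(u[2]).apply(X)+[u[0],u[1],0])-p5).ravel()
m=least_squares(lambda u:np.r_[r5(u),rs(u)],best.x);x=m.x
print("std joint",x,np.degrees(x[2])%90,"w5 only",least_squares(r5,best.x).x)
goto([449.4,-118.3,170],down(np.radians(52-90)))
E
```

```text
std [ 449.40942445 -118.32395833   -0.66318092] 52.0025323770359 [ 0.2 -0.6 -0.3  0.3 -0.3  0.2  0.2  1.1 -2.1 -0.8  1.6 -0.5  0.8  0.2]
std joint [ 448.98701004 -117.98123182   -0.66384576] 51.964439581074096 w5 only [ 448.58415884 -117.57645951   -0.66649895]
row [0.14 0.01 1.35] [-0.1  0.4 45.2] |now [ 448.1 -118.4  183.5] [-3.138  0.006  0.125] t 7.05 F [-0.1  0.5  0. ] op 0.995
```

>>> apply_moves([
  [[1,0.1,0,0,0,0.4,45.2],[1,0.1,0,0,0,0.4,45.2],[1,0.1,0,0,0,0.4,45.2],[1,0.1,0,0,0,0.4,45.2],[1,0.1,0,0,0,0.4,45.2],[1,0.1,0,0,0,0.4,45.2],[1,0.1,0,2,0,0.4,45.2],[1,0.1,0,5,0,0.4,45.2]],
])

```text
clock: 7.85
eef_pos: [449.1, -118.2, 133.0]
tcp_rot: [-3.14, -0.001, -0.664]
contact_force: [0.5, -0.0, -0.7]
opening: 1.003
```

```bash
python3 - <<'E' | tail -1
from fit1 import *
goto([449.0,-118.0,34],down(np.radians(52-90)))
E
```

```text
row [-0.03  0.01  9.9 ] [-0.1 -0.1 -0. ] |now [ 449.1 -118.2  133. ] [-3.14e+00 -1.00e-03 -6.64e-01] t 7.85 F [ 0.5 -0.  -0.7] op 1.003
```

>>> apply_moves([
  [[1,0,0,4,0,0,0],[1,0,0,7.5,0,0,0],[1,0,0,9.5,0,0,0],[1,0,0,9.9,0,0,0],[1,0,0,9.9,0,0,0]],
])

```text
clock: 8.35
eef_pos: [448.1, -117.8, 33.0]
tcp_rot: [-3.141, 0.001, -0.663]
contact_force: [0.0, -1.1, -0.4]
opening: 0.997
```

>>> apply_moves([
  [[-1,0,0,0,0,0,0],[-1,0,0,0,0,0,0],[-1,0,0,0,0,0,0],[-1,0,0,0,0,0,0],[-1,0,0,0,0,0,0],[-1,0,0,0,0,0,0],[-1,0,0,0,0,0,0],[-1,0,0,0,0,0,0]],
], newtons=50)

```text
clock: 9.15
eef_pos: [448.9, -118.0, 33.9]
tcp_rot: [-3.141, -0.0, -0.663]
contact_force: [0.0, 0.4, 5.4]
opening: 0.413
```

>>> apply_moves([
  [[-1,0,0,-1,0,0,0],[-1,0,0,-4,0,0,0],[-1,0,0,-8,0,0,0],[-1,0,0,-8,0,0,0]],
])

```text
clock: 9.55
eef_pos: [451.7, -118.9, 118.7]
tcp_rot: [-3.137, -0.007, -0.664]
contact_force: [1.7, 0.1, -2.3]
opening: 0.417
```

```bash
python3 look.py w6 >/dev/null;python3 - <<'E' | tail -3
from fit1 import *
p=np.array([592.405,-86.317,np.radians(-13.44)])
for y,z in((-25,150),(-25,45)):goto(w(p,np.array([0,y,z])),down(p[2]))
E
```

```text
std [ 449.40942445 -118.32395833   -0.66318092] 52.0025323770359 [ 0.2 -0.6 -0.3  0.3 -0.3  0.2  0.2  1.1 -2.1 -0.8  1.6 -0.5  0.8  0.2]
row [10.35 -9.06 -3.44] [ -0.1  -0.2 -24.6] |now [ 449.4 -118.2  115.1] [-3.139e+00 -3.000e-03 -6.640e-01] t 9.65 F [-0.1  0.6 -2.4] op 0.412
row [10.32 -9.04  7.06] [ -0.1  -0.2 -24.6] |now [ 449.4 -118.2  115.1] [-3.139e+00 -3.000e-03 -6.640e-01] t 9.65 F [-0.1  0.6 -2.4] op 0.412
```

View pics/w6.png

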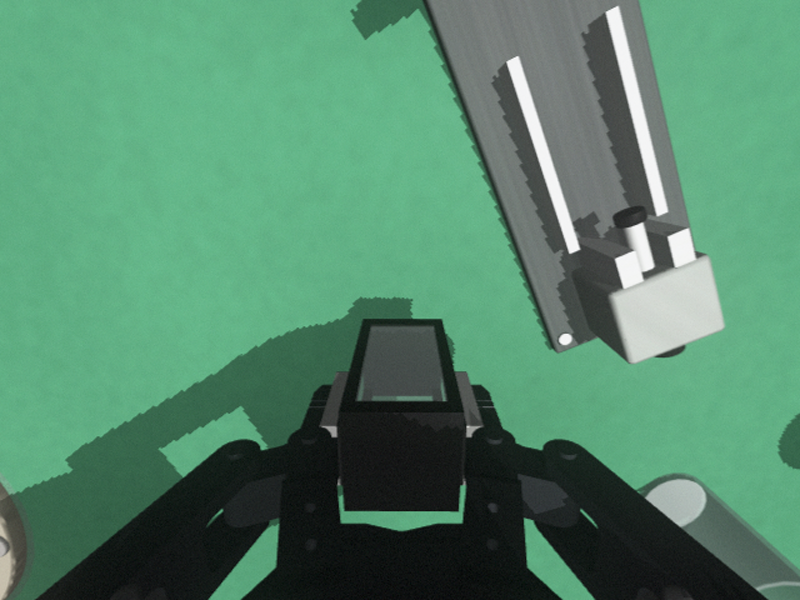

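The standard is held centred, with its near top edge at y≈406 from x=340 to 465 and its base edge at y≈320. I measure its offset in the tool while carrying it over.

>>> apply_moves([
  [[-1,0,0,-3.4,0,0,0],[-1,3.5,-3,-3.4,0,0,-8.2],[-1,7,-6,-3.4,0,0,-16.4],[-1,10.3,-9.1,-3.4,0,-0.2,-24.6],[-1,10.3,-9.1,-3.4,0,-0.2,-24.6],[-1,10.3,-9.1,-3.4,0,-0.2,-24.6],[-1,10.3,-9.1,-3.4,0,-0.2,-24.6]],
])

```text
clock: 10.35
eef_pos: [584.5, -109.8, 148.0]
tcp_rot: [-3.14, 0.004, -0.235]
contact_force: [0.0, 0.0, -2.6]
opening: 0.411
```

```bash
python3 - <<'E' | tail -7
from fit1 import *
s6,f6=pickle.load(open('w6.pkl','rb'));M=f6["mount"];Mi=np.linalg.inv(M);c=(K(f6),Mi[:3,:3],Mi[:3,3])
for uv in[(340,406),(465,406)]:print("top",atz(c,np.array(uv)/1.25,-41))
for uv in[(363,320),(443,320)]:print("bot",atz(c,np.array(uv)/1.25,34))
p=np.array([592.405,-86.317,np.radians(-13.44)])
for y,z in((-28,100),(-28,50)):goto(w(p,np.array([0,y,z])),down(p[2]))
E
```

```text
std [ 449.40942445 -118.32395833   -0.66318092] 52.0025323770359 [ 0.2 -0.6 -0.3  0.3 -0.3  0.2  0.2  1.1 -2.1 -0.8  1.6 -0.5  0.8  0.2]
top [-18.36216542 -19.41072193 -41.        ]
top [ 17.29211287 -19.4354105  -41.        ]
bot [-18.4515656  -16.62272336  34.        ]
bot [ 18.24860691 -16.64233701  34.        ]
row [0.25 0.34 4.8 ] [-0.1  0.2 -0. ] |now [ 584.5 -109.8  148. ] [-3.14   0.004 -0.235] t 10.35 F [ 0.   0.  -2.6] op 0.411
row [0.26 0.35 9.8 ] [-0.1  0.2 -0. ] |now [ 584.5 -109.8  148. ] [-3.14   0.004 -0.235] t 10.35 F [ 0.   0.  -2.6] op 0.411
```

>>> apply_moves([
  [[-1,0.25,0.35,2.5,0,0.2,0],[-1,0.25,0.35,5,0,0.2,0],[-1,0.25,0.35,7,0,0.2,0],[-1,0.25,0.35,8.5,0,0.2,0],[-1,0.25,0.35,9.3,0,0.2,0],[-1,0.25,0.35,9.6,0,0.2,0],[-1,0.25,0.35,9.6,0,0.2,0]],
])

```text
clock: 11.05
eef_pos: [585.8, -113.6, 52.2]
tcp_rot: [-3.14, -0.0, -0.235]
contact_force: [0.2, -0.2, -2.7]
opening: 0.412
```

```bash
python3 look.py w7 >/dev/null;python3 - <<'E' | tail -1
from fit1 import *
p=np.array([592.405,-86.317,np.radians(-13.44)])
goto(w(p,np.array([0,-28,46])),down(p[2]))
E
```

```text
row [-0.05  0.    0.68] [-0.1 -0.1 -0. ] |now [ 586.3 -113.7   52.8] [-3.14e+00 -1.00e-03 -2.35e-01] t 11.15 F [ 0.1  0.6 -3. ] op 0.414
```

View pics/w7.png

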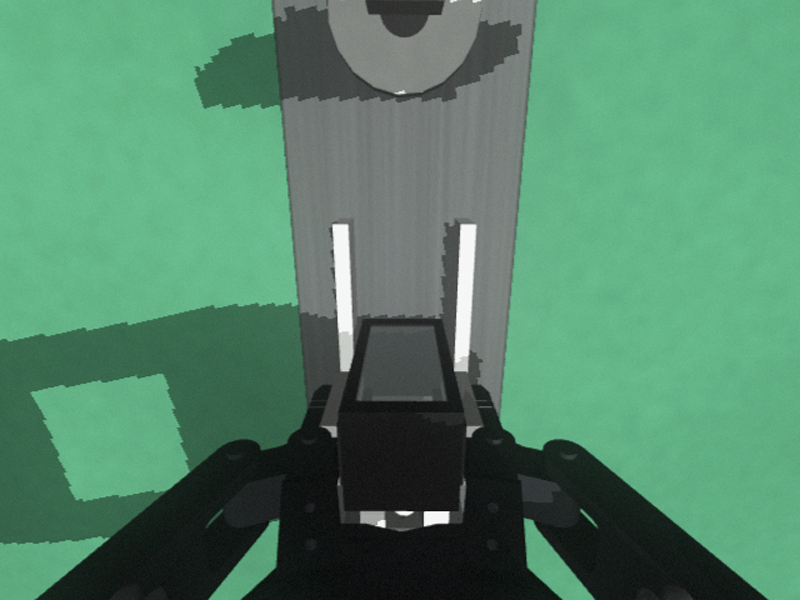

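The standard hangs centred between the walls: its base spans x=363 to 443 and the walls' inner edges are at about 352 and 457. I lower it gently onto the floor.

>>> apply_moves([
  [[-1,-0.05,0,0.2,0,0,0],[-1,-0.05,0,0.4,0,0,0],[-1,-0.05,0,0.55,0,0,0],[-1,-0.05,0,0.55,0,0,0]],
])

```text
clock: 11.55
eef_pos: [585.7, -113.5, 47.2]
tcp_rot: [-3.14, -0.001, -0.235]
contact_force: [-0.2, -0.8, -1.9]
opening: 0.415
```

>>> apply_moves([
  [[-1,0,0,0.05,0,0,0],[-1,0,0,0.1,0,0,0],[-1,0,0,0.1,0,0,0]],
])

```text
clock: 11.85
eef_pos: [585.7, -113.5, 46.1]
tcp_rot: [-3.14, -0.001, -0.235]
contact_force: [0.5, 0.0, -2.6]
opening: 0.416
```

>>> apply_moves([
  [[-1,0,0,0.05,0,0,0],[-1,0,0,0.1,0,0,0],[-1,0,0,0.1,0,0,0]],
])

```text
clock: 12.15
eef_pos: [585.8, -113.5, 45.9]
tcp_rot: [-3.14, -0.001, -0.235]
contact_force: [-2.9, 0.7, 8.3]
opening: 0.418
```

>>> apply_moves([
  [[-1,0,0,0.0,0,0,0],[-1,0,0,0.0,0,0,0]],
])

```text
clock: 12.35
eef_pos: [585.9, -113.5, 46.1]
tcp_rot: [-3.14, -0.001, -0.235]
contact_force: [-0.4, -0.2, -2.5]
opening: 0.412
```

>>> apply_moves([
  [[-1,0,0.2,0.04,0,0,0],[-1,0,0.45,0.04,0,0,0],[-1,0,0.7,0.04,0,0,0],[-1,0,0.95,0.04,0,0,0],[-1,0,1.2,0.04,0,0,0],[-1,0,1.4,0.04,0,0,0],[-1,0,1.5,0.04,0,0,0],[-1,0,1.5,0.04,0,0,0]],
])

```text
clock: 13.15
eef_pos: [583.1, -127.7, 46.0]
tcp_rot: [-3.139, -0.002, -0.236]
contact_force: [2.2, 8.4, 6.2]
opening: 0.413
```

```bash
cat > st.py <<'E'
from h import *
s=rig().sense();p=np.array([592.405,-86.317,np.radians(-13.44)]);Ri=Ro.from_euler("z",-p[2])
print("tcp in rig",np.round(Ri.apply(s["eef_pos"]-[p[0],p[1],0]),2),"F rig",np.round(Ri.apply(s["contact_force"]),1),"M rig",np.round(Ri.apply(s["wrist_torque"]),2),"yaw err",np.round(np.degrees(s["tcp_rot"][2]-p[2]),2),"rp",np.round(s["tcp_rot"][:2],4),"op",round(s["opening"],3),"t",s["clock"])
E
python3 st.py
```

```text
tcp in rig [  0.54 -42.41  45.99] F rig [0.2 8.7 6.2] M rig [1.4  0.04 0.  ] yaw err -0.07 rp [-3.1391e+00 -2.4000e-03] op 0.413 t 13.15
```

>>> apply_moves([
  [[-1,0,0.15,0.02,0,0,0],[-1,0,0.25,0.02,0,0,0],[-1,0,0.35,0.02,0,0,0],[-1,0,0.45,0.02,0,0,0],[-1,0,0.55,0.02,0,0,0],[-1,0,0.65,0.02,0,0,0],[-1,0,0.75,0.02,0,0,0],[-1,0,0.8,0.02,0,0,0]],
])

```text
clock: 13.95
eef_pos: [581.5, -134.5, 46.0]
tcp_rot: [-3.137, -0.003, -0.237]
contact_force: [1.5, 11.6, 6.1]
opening: 0.416
```

```bash
python3 st.py
```

```text
tcp in rig [  0.62 -49.36  46.04] F rig [-1.3 11.6  6.1] M rig [ 2.01  0.23 -0.05] yaw err -0.11 rp [-3.1374e+00 -2.5000e-03] op 0.416 t 13.95
```

>>> apply_moves([
  [[-1,0,0.08,0.01,-0.2,0,0.1],[-1,0,0.13,0.01,-0.2,0,0.1],[-1,0,0.18,0.01,-0.2,0,0.1],[-1,0,0.23,0.01,-0.2,0,0.1],[-1,0,0.26,0.01,-0.2,0,0.1],[-1,0,0.26,0.01,-0.2,0,0.1]],
])

```text
clock: 14.55
eef_pos: [581.2, -135.8, 46.0]
tcp_rot: [-3.139, -0.003, -0.239]
contact_force: [1.8, 11.3, 3.6]
opening: 0.419
```

```bash
python3 st.py
```

```text
tcp in rig [  0.6  -50.76  46.01] F rig [-0.9 11.4  3.6] M rig [ 2.04  0.15 -0.05] yaw err -0.25 rp [-3.139e+00 -2.500e-03] op 0.419 t 14.55
```

>>> apply_moves([
  [[-1,0,0.12,0.01,-0.2,0,-0.2],[-1,0,0.15,0.01,-0.2,0,-0.2],[-1,0,0.18,0.01,-0.2,0,-0.2],[-1,0,0.21,0.01,-0.2,0,-0.2],[-1,0,0.21,0.01,-0.2,0,-0.2]],
])

```text
clock: 15.05
eef_pos: [581.0, -136.6, 46.0]
tcp_rot: [-3.141, -0.003, -0.236]
contact_force: [1.9, 12.5, 4.0]
opening: 0.412
```

```bash
python3 st.py
```

```text
tcp in rig [  0.61 -51.57  46.02] F rig [-1.1 12.6  4. ] M rig [ 2.16  0.23 -0.09] yaw err -0.1 rp [-3.1405e+00 -2.5000e-03] op 0.412 t 15.05
```

>>> apply_moves([
  [[-1,0,0.12,0,-0.1,0,-0.1],[-1,0,0.15,0,-0.1,0,-0.1],[-1,0,0.18,0,-0.1,0,-0.1],[-1,0,0.21,0,-0.1,0,-0.1],[-1,0,0.21,0,-0.1,0,-0.1]],
])

```text
clock: 15.55
eef_pos: [580.8, -137.4, 46.0]
tcp_rot: [-3.14, -0.002, -0.235]
contact_force: [2.8, 12.4, 4.2]
opening: 0.416
```

```bash
python3 st.py
```

```text
tcp in rig [  0.57 -52.39  46.02] F rig [-0.1 12.7  4.2] M rig [ 2.12  0.06 -0.05] yaw err -0.04 rp [-3.1403e+00 -2.5000e-03] op 0.416 t 15.55
```

>>> apply_moves([
  [[-1,0,0.12,0,-0.1,0,-0.05],[-1,0,0.15,0,-0.1,0,-0.05],[-1,0,0.18,0,-0.1,0,-0.05],[-1,0,0.21,0,-0.1,0,-0.05],[-1,0,0.21,0,-0.1,0,-0.05]],
])

```text
clock: 16.05
eef_pos: [580.7, -137.6, 46.0]
tcp_rot: [-3.139, -0.002, -0.235]
contact_force: [3.9, 15.2, 2.4]
opening: 0.418
```

```bash
python3 st.py
```

```text
tcp in rig [  0.54 -52.57  46.03] F rig [ 0.3 15.6  2.4] M rig [2.69 0.06 0.03] yaw err -0.04 rp [-3.1393e+00 -2.4000e-03] op 0.418 t 16.05
```

>>> apply_moves([
  [[-1,0,0.19,0.02,-0.12,0,0],[-1,0,0.21,0.02,-0.12,0,0],[-1,0,0.23,0.02,-0.12,0,0],[-1,0,0.25,0.02,-0.12,0,0],[-1,0,0.27,0.02,-0.12,0,0],[-1,0,0.28,0.02,-0.12,0,0],[-1,0,0.28,0.02,-0.12,0,0],[-1,0,0.28,0.02,-0.12,0,0]],
], newtons=60)

```text
clock: 16.85
eef_pos: [580.8, -137.6, 46.1]
tcp_rot: [-3.138, -0.003, -0.236]
contact_force: [4.7, 21.7, 6.0]
opening: 0.415
```

```bash
python3 st.py; python3 look.py w8 >/dev/null; python3 st.py; python3 - <<'E' | tail -3
from fit1 import *
f=rig().grab_frame('side');pickle.dump(f,open('d8.pkl','wb'))
g=pickle.load(open('w8s.pkl','rb'))
crop(g,240,215,390,355,5,'a');crop(f,225,195,375,295,5,'b')
a=cv2.imread('pics/a.png');b=cv2.imread('pics/b.png')
o=np.zeros((1200,750,3),np.uint8);o[:700]=a;o[700:]=b
o=np.hstack([a,np.vstack([b,np.zeros((200,750,3),np.uint8)])])
cv2.imwrite('pics/s8.png',cv2.resize(o,(800,373),interpolation=cv2.INTER_AREA))
E
```

```text
tcp in rig [  0.61 -52.61  46.06] F rig [-0.5 22.2  6. ] M rig [3.38 0.22 0.1 ] yaw err -0.09 rp [-3.1377e+00 -2.5000e-03] op 0.415 t 16.85
tcp in rig [  0.58 -52.61  46.04] F rig [-0.9 21.8  5.3] M rig [3.4  0.26 0.07] yaw err -0.1 rp [-3.1377e+00 -2.4000e-03] op 0.414 t 16.95
bar ends scene [[380.0, 270.2], [327.4, 289.4]] seen 379,269 327,287; side [[255.6, 245.3], [238.7, 217.4]] seen 281,262/241,217
bar [[641.18083718  73.89774899 152.99825227]] upright [[618.65554299  20.78516401 169.        ]]
std [ 449.40942445 -118.32395833   -0.66318092] 52.0025323770359 [ 0.2 -0.6 -0.3  0.3 -0.3  0.2  0.2  1.1 -2.1 -0.8  1.6 -0.5  0.8  0.2]
```

View pics/s8.png

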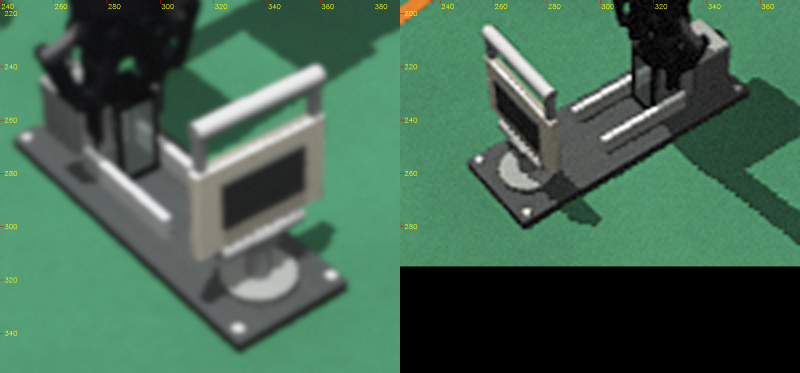

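The final view shows the panel upright and squared: scene bar ends at about (314,264) and (359,241), side bar ends at about (258,207) and (281,230). The standard is upright in the channel against the posts and held. I do a last numeric check of the bar against the swivel=0, tilt=0 model, then hand in.

```bash
python3 - <<'E' | tail -3
import fit1
from fit1 import *
fit1.p=np.array([592.405,-86.317,np.radians(-13.44)])
seen=np.array([(359.2,241.2),(313.9,263.7),(281.2,229.9),(257.6,207)])
def e(u):
    X=fit1.B(u[0],u[1],[(-u[2],0,112),(u[2],0,112)]);return (np.r_[proj(S,X),proj(D,X)]-seen).ravel()
print(np.round(e([0,0,51.5]),1));o=least_squares(e,[0,0,51.5]);print("sw,ti,half fit",o.x,np.round(o.fun,1))
E
python3 st.py
```

```text
std [ 449.40942445 -118.32395833   -0.66318092] 52.0025323770359 [ 0.2 -0.6 -0.3  0.3 -0.3  0.2  0.2  1.1 -2.1 -0.8  1.6 -0.5  0.8  0.2]
[ 0.9  1.6  0.2  1.6 -0.5  1.  -0.9 -0.4]
sw,ti,half fit [ 4.36527836e-03 -2.30949724e-02  5.04812766e+01] [-0.6  1.1 -0.2  0.7  0.2  0.2  0.1 -0.6]
tcp in rig [  0.58 -52.63  46.04] F rig [-1.1 21.5  5.2] M rig [3.35 0.2  0.09] yaw err -0.09 rp [-3.1377e+00 -2.5000e-03] op 0.414 t 17.0
```

```bash
python3 -c "
from rig import r
print(r.sign_off())"
```

```text
the job is handed in; nothing more can be done
None
```

The job is handed in at about 17 s of the 54 s: the panel is set, and the glass standard is on the stop posts with the gripper still holding it there.

- **Panel:** I gripped the bar, swung the panel upright and square in one arc, then let go. With the bar still held, the wrist camera put it at rig y = 110.0 mm with a swivel error of about 0.05°, so tilt ≈ 0. The two fixed cameras gave a swivel of +0.004 rad and a tilt of -0.023 rad. They disagree with the wrist camera on tilt by about 1.3°, which is within the 2 mm calibration.
- **Standard:** I lowered it into the channel until it touched the floor, then slid it slowly against the sensor. It met the posts at tool rig y ≈ -52.6 mm. From there the push rose from 15.6 N to about 22 N with only 0.04 mm more movement, so it rests on a hard stop and was not rammed. I left it pressed at about 21.5 N with a 60 N grip, standing on the floor.
- **Beaker, bottle and vial:** the arm never went near them. I did not measure their positions again at the end.

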